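# Sort bolts and cans on the bench by the motorcycle parking

## Task

Clear up the bench after the motorcycle repair: lay each of the three hex bolts flat in the tray that matches its length (the shortest of the three trays it can lie flat in), and stand the two loose empty cans upright on the floor of the grey crate. Do not push or tip the white mug, leave the orange can in its clamp, and leave everything released and at rest.

Things in the scene. Friction and masses are not known exactly. Their poses are not given: they have to be found in the camera images.
- bolt_short_center (a point): The shortest of three steel hex bolts, 70 mm long over all, lying level on the bench. Plain 12 mm shank; hex head (7.5 mm thick) at its -x end and a hex nut (10 mm thick, outer face 3 mm short of the end) run onto its +x end, both 19 mm across flats (22 mm over corners), so it rests on their flats and does not roll. The point is its centre, 9.5 mm above what it lies on; x runs along the bolt. Grip the bare shank at the middle from above. 70 to 225 g.
- bolt_mid_center (a point): The middle of three steel hex bolts, 105 mm long over all, lying level on the bench. Plain 12 mm shank; hex head (7.5 mm thick) at its -x end and a hex nut (10 mm thick, outer face 3 mm short of the end) run onto its +x end, both 19 mm across flats (22 mm over corners), so it rests on their flats and does not roll. The point is its centre, 9.5 mm above what it lies on; x runs along the bolt. Grip the bare shank at the middle from above. 70 to 225 g.
- bolt_long_center (a point): The longest of three steel hex bolts, 140 mm long over all, lying level on the bench. Plain 12 mm shank; hex head (7.5 mm thick) at its -x end and a hex nut (10 mm thick, outer face 3 mm short of the end) run onto its +x end, both 19 mm across flats (22 mm over corners), so it rests on their flats and does not roll. The point is its centre, 9.5 mm above what it lies on; x runs along the bolt. Grip the bare shank at the middle from above. 70 to 225 g.
- can_a_center (a point): One of two alike small empty plain aluminium cans standing loose on the bench, 53 mm diameter, 84 mm high, 14 to 28 g. The point is on its axis, half-way up (42 mm above its foot); z is up along the can.
- can_b_center (a point): One of two alike small empty plain aluminium cans standing loose on the bench, 53 mm diameter, 84 mm high, 14 to 28 g. The point is on its axis, half-way up (42 mm above its foot); z is up along the can.
- tray_short: The shortest of three low dark steel trays fixed to the bench; its inside is 96 mm long (along its x) and 76 mm wide (along its y), walls 3 mm thick, rim 18 mm above the bench, inner floor 4 mm above the bench. Origin at the centre of its underside.
- tray_mid: The middle of three low dark steel trays fixed to the bench; its inside is 131 mm long (along its x) and 76 mm wide (along its y), walls 3 mm thick, rim 18 mm above the bench, inner floor 4 mm above the bench. Origin at the centre of its underside.
- tray_long: The longest of three low dark steel trays fixed to the bench; its inside is 166 mm long (along its x) and 76 mm wide (along its y), walls 3 mm thick, rim 18 mm above the bench, inner floor 4 mm above the bench. Origin at the centre of its underside.
- crate: Open grey plastic crate fixed to the bench: outside 250 (its x) by 180 (its y) by 70 mm high, walls and floor 5 mm thick. Origin at the centre of its underside. It has room for both cans side by side along x.
- mug: White ceramic mug standing loose on the bench, a bystander: 80 mm across at the rim, 88 mm high, handle towards its +y. Origin at the centre of its foot, z up.
Not all that is in view belongs to the job. What is shaped like the part that bears bolt_long_center but black or yellow is not meant.

How it is judged:
By the outcome, as a careful person would: the job done as asked, in the order asked, and still so for the second after the job is handed in, with the robot touching nothing.
It also fails if it takes over 131 s, if anything falls off the work surface, if the arm or the gripper's body presses on something with over 40 N, if the wrist force passes 120 N, or if a joint passes its speed limit or range.

## Robot

A 6-joint arm with a two-finger parallel gripper is mounted at the origin on the work surface. World frame = base frame: x ahead of the robot, y to its left, z up, the work surface at z = 0. Lengths are in m, angles in degrees, forces in N, time in s.
With the tool pointing down it reaches from about 0.3 to 0.75 m from the base axis. Payload 8.5 kg.
Tool frame: the origin (TCP) lies at the very end of the fingers, on their centre line; the grasp point (between the pads) lies 19 mm behind it (hold_point_z is the distance from the TCP to the grasp point, in m); z points along the fingers, y is the direction in which the jaws open and shut (so a half turn about z gives the same grasp; the last joint's range is limited). The gripper opens to 85 mm and grips with 20 to 120 N. Pads are 22 mm wide; open, the fingers measure 114 mm over their backs; the gripper's body (76 mm by 85 mm) begins 54 mm behind the grasp point. The pads swing forward as they close: fully open they stand 13 mm farther back than shut.
Start: joints at [-85.388, 21.807, 74.336, -0, 83.858, -12.336], TCP at [0.16, -0.526, 0.231] pointing down, gripper open.
Joint ranges: [-178.18, 178.18], [-50.72, 133.34], [12.68, 142.11], [-81.47, 261.47], [9.98, 163.14], [-165.26, 165.26]. Speed limits (degrees/s): [136.94, 136.94, 180, 180, 180, 180].

## Interface

Orientations are given as a 3x3 rotation matrix whose columns are the frame's x, y, z axes.
In Python, from rig import observe, get_image, close_job, hold_point_z gives the robot as it stands. The module is installed in compiled form; this text tells all that it offers.
- The arm moves only by the tool jog_arm, never from a script. Its arguments are lists of equal length, an entry for each row: "travel": the shift along the world's x, y, z in m, a list of three; "dr": the turn, a rotation vector about the world's x, y, z in rad, a list of three. In form: {"travel": [[x, y, z], ...], "dr": [[rx, ry, rz], ...]}. A call has 1 to 20 rows; each row shifts and turns the commanded pose from where the row before left it; what a row does not reach is not made up. A row lasts 1/12 s, in which the tool goes at most 41.7 mm and 7.16 degrees, less where a joint would pass 70% of its speed; a pose out of reach is approached as far as the arm can. A call with a gripper value outside its range is refused whole. "jaw" is the finger opening in m, from 0 to 0.0854, set as the call begins (left out, the last holds). The fingers move at their own pace and stop on an object; "newtons" is the grip in N (left out, the last holds). Time passes only in rows, so rows that do not move let the fingers close. It gives the time, the measured TCP pose, the force and the opening at its end, in the units of the state.
- observe(): the state, without advancing time (a new reading comes with each control period).
- get_image(name): name is "scene" or "top"; returns a dict with "color" (400x640x3 uint8, red, green, blue), "fovy" (degrees; the focal length in pixels is half the picture's height over the tangent of half this angle, whatever the lens; pixels are square), "cx", "cy" (the principal point, pixels), "R" (3x3) and "t" (3): a world point X has camera coordinates R X + t. Camera axes: x right, y down, z forward; pixel columns grow to the right and rows downward; lengths in m; the calibration is good to about 2 mm. A picture is of the moment at which its call begins. There is no depth.
- close_job(): hands the job in, once; it reports no verdict.
The state is a dict: "time_s": time; "q": joint angles; "qvel": joint speeds; "joint_efforts": joint torques, N m; "position": TCP position; "tool_rot": TCP orientation; "ft_force": force on the tool from outside, world axes, zero at the start; "wrist_torque": the same for the moment, N m; "grip_width": finger opening in m.
Only numpy, scipy, OpenCV 4.12 (cv2) and the standard library are available. Lean on these libraries where they do the work, as an engineer would, in place of code of your own. Each camera call takes 0.05 s, during which the arm holds its last target.

## Working session

There is one attempt and no reset: what is moved stays moved. The work goes in short steps, Python scripts to look and compute and a tool call to move; the robot and the scene stay as the last step left them, time stands still between calls to the robot, and variables do not carry over. Pictures are saved under pics/ and viewed, and the job is handed in when it is done.

Besides the shell and the picture viewer there is one more tool, called in YAML: its name, and indented under it one key for each argument. jog_arm: Moves the arm, as the interface text tells. Its arguments: {"type":"object","properties":{"travel":{"type":"array"},"dr":{"type":"array"},"jaw":{"type":"number"},"newtons":{"type":"number"}},"required":["travel","dr"]}

```bash
mkdir -p pics; python3 - <<'E'
from rig import *
import cv2,numpy as np
s=observe();print(s['time_s'],s['position'],np.round(s['tool_rot'],3),s['grip_width'],hold_point_z)
for n in("scene","top"):
    i=get_image(n);cv2.imwrite(f"pics/{n}0.png",i['color'][...,::-1]);print(n,i['fovy'],i['cx'],i['cy'],np.round(i['R'],4).tolist(),i['t'])
E
```

```text
0.0 [ 0.16030977 -0.52583134  0.23073273] [[ 0.957  0.292 -0.   ]
 [ 0.292 -0.957  0.001]
 [ 0.    -0.001 -1.   ]] 0.08575018905861537 0.0187
scene 49.89011856304991 316.38608648351845 193.81912423775714 [[-0.8702, 0.4927, -0.0052], [0.3053, 0.5308, -0.7906], [-0.3868, -0.6896, -0.6123]] [ 0.40106    -0.08552339  1.36871293]
top 51.56331558268246 314.4086000758972 201.10660923398916 [[-0.0042, -1.0, -0.0048], [-0.9959, 0.0046, -0.0901], [0.0901, 0.0044, -0.9959]] [-0.00688989  0.44602965  1.02321477]
```

View pics/scene0.png

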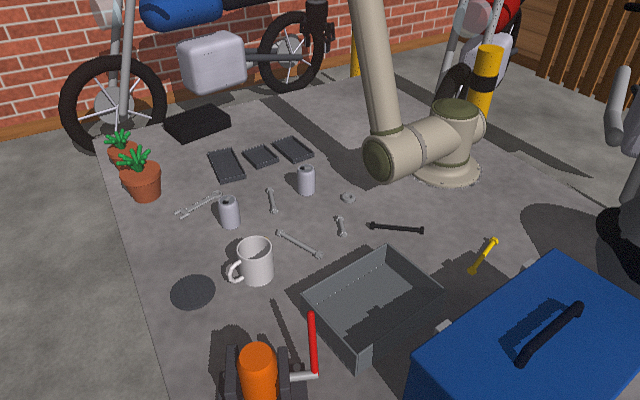

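View pics/top0.png

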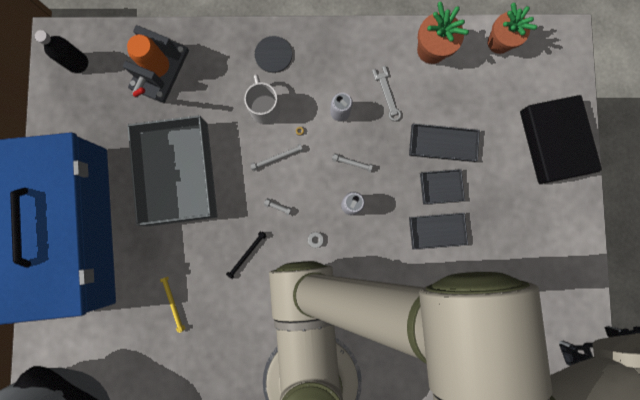

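```bash
cat > h.py <<'E'
import numpy as np,cv2
from rig import *
def cam(n):
    i=get_image(n);i['f']=200/np.tan(np.radians(i['fovy']/2));return i
def ray(i,u,v,z):
    R=np.array(i['R']);t=np.array(i['t']);C=-R.T@t
    d=R.T@np.array([(u-i['cx'])/i['f'],(v-i['cy'])/i['f'],1]);return C+d*(z-C[2])/d[2]
def proj(i,X):
    c=np.array(i['R'])@np.array(X)+i['t'];return np.array([i['cx']+i['f']*c[0]/c[2],i['cy']+i['f']*c[1]/c[2]])
def crop(i,x0,y0,x1,y1,k,name):
    c=cv2.resize(i['color'][y0:y1,x0:x1,::-1],None,fx=k,fy=k,interpolation=cv2.INTER_CUBIC);cv2.imwrite(name,c)
E
python3 - <<'E'
from h import *
i=cam('top')
crop(i,240,80,400,200,5,'pics/c1.png')
crop(i,240,180,400,260,5,'pics/c2.png')
crop(i,400,110,500,260,4,'pics/c3.png')
E
```

```text
(no output)
```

View pics/c1.png

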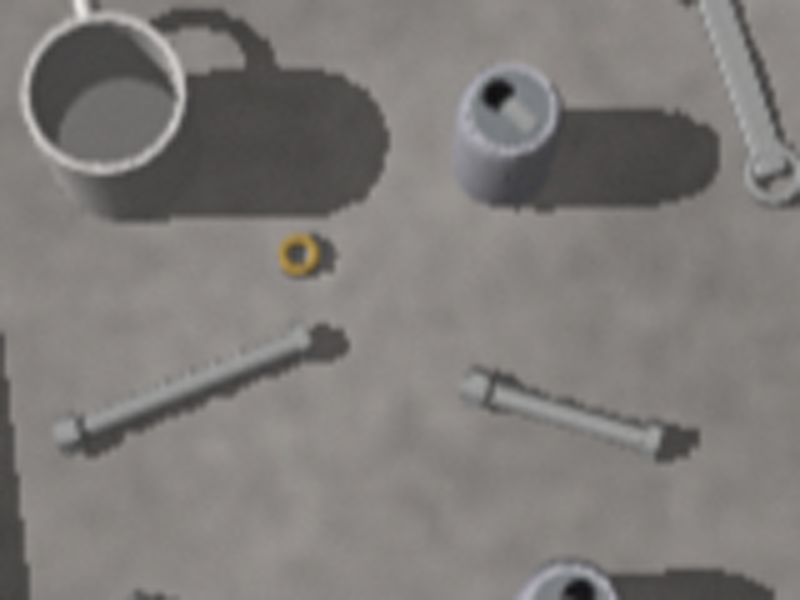

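View pics/c2.png

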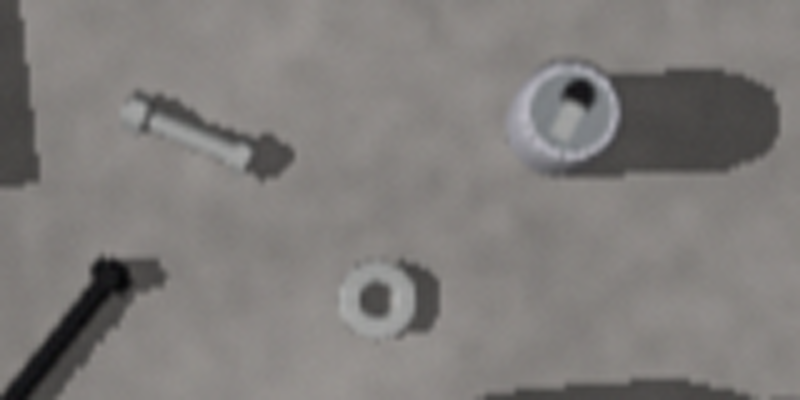

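View pics/c3.png

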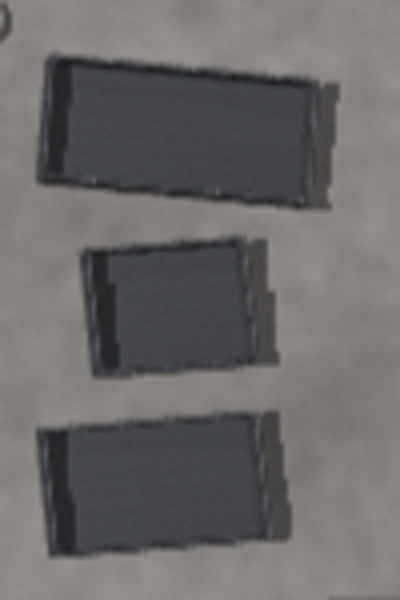

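```bash
python3 - <<'E'
from h import *
i=cam('top')
crop(i,115,100,255,240,4,'pics/c4.png')
def p(U,V,k,x0,y0,z): return ray(i,(U+.5)/k-.5+x0,(V+.5)/k-.5+y0,z)
def seg(n,a,b):
    d=b-a;print(n,'c',np.round((a+b)/2,4)[:2],'L',round(np.linalg.norm(d),4),'ang',round(np.degrees(np.arctan2(d[1],d[0])),1))
seg('long',p(56,435,5,240,80,.0095),p(309,338,5,240,80,.0095))
seg('mid',p(462,385,5,240,80,.0095),p(662,440,5,240,80,.0095))
seg('short',p(122,107,5,240,180,.0095),p(251,157,5,240,180,.0095))
print('can1',p(511,110,5,240,80,.084),'can2',p(572,110,5,240,180,.084),'mug',p(104,92,5,240,80,.088))
for n,c in dict(L=[(48,55),(318,80),(310,207),(38,183)],S=[(82,243),(245,238),(255,362),(95,377)],M=[(38,430),(255,413),(268,540),(50,555)]).items():
    P=[p(*q,4,400,110,.018) for q in c];print(n,np.mean(P,0).round(4));seg(' len',(P[0]+P[3])/2,(P[1]+P[2])/2);seg(' wid',(P[0]+P[1])/2,(P[3]+P[2])/2)
E
```

```text
long c [0.5616 0.0891] L 0.1392 ang -69.0
mid c [ 0.547  -0.1056] L 0.1063 ang -105.9
short c [0.4349 0.0867] L 0.0706 ang -111.4
can1 [ 0.68135882 -0.07635525  0.084     ] can2 [ 0.43860883 -0.10271433  0.084     ] mug [0.6900586  0.12000256 0.088     ]
L [ 0.5952 -0.341   0.018 ]
 len c [ 0.5952 -0.341 ] L 0.1731 ang -95.6
 wid c [ 0.5952 -0.341 ] L 0.0832 ang 174.2
S [ 0.4835 -0.3316  0.018 ]
 len c [ 0.4835 -0.3316] L 0.1024 ang -86.7
 wid c [ 0.4835 -0.3316] L 0.0823 ang -176.8
M [ 0.3703 -0.3177  0.018 ]
 len c [ 0.3703 -0.3177] L 0.1367 ang -86.0
 wid c [ 0.3703 -0.3177] L 0.0789 ang -176.1
```

View pics/c4.png

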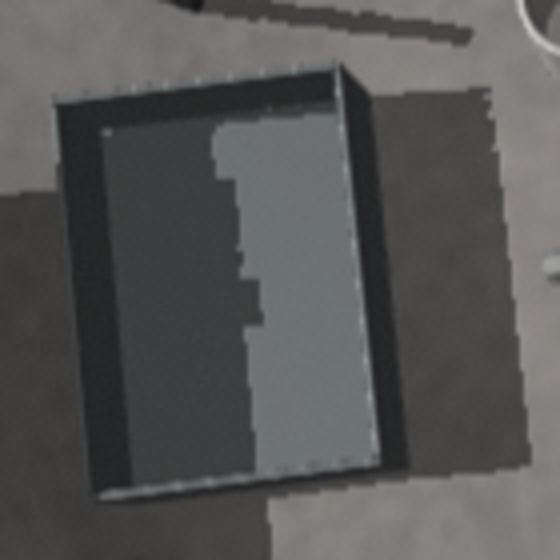

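```bash
python3 - <<'E'
from h import *
i=cam('top')
def p(U,V,k,x0,y0,z): return ray(i,(U+.5)/k-.5+x0,(V+.5)/k-.5+y0,z)
P=[p(*q,4,115,100,.07) for q in [(55,103),(341,66),(380,467),(97,500)]]
print(np.mean(P,0));
for a,b in[(0,1),(1,2),(2,3),(3,0)]:
    d=P[b]-P[a];print(np.linalg.norm(d),np.degrees(np.arctan2(d[1],d[0])))
# second view: project estimates into scene
j=cam('scene');c=j['color'].copy()
for X in [(.5616,.0891,.0095),(.547,-.1056,.0095),(.4349,.0867,.0095),(.6814,-.0764,.084),(.4386,-.1027,.084),(.5952,-.341,.004),(.4835,-.3316,.004),(.3703,-.3177,.004),tuple(np.mean(P,0)),(.69,.12,.088)]:
    u=proj(j,X);cv2.circle(c,tuple(int(round(v*16)) for v in u),24,(255,0,0),-1,shift=4)
cv2.imwrite('pics/s1.png',cv2.resize(c[120:370,140:460,::-1],None,fx=2.4,fy=2.4,interpolation=cv2.INTER_CUBIC))
E
```

```text
[0.51850063 0.34202102 0.07      ]
0.17593991817133958 -82.76803999929058
0.2473189256166407 -173.39099643070963
0.1700916421032112 96.40999264569326
0.24488485707769725 7.975262813008511
```

View pics/s1.png

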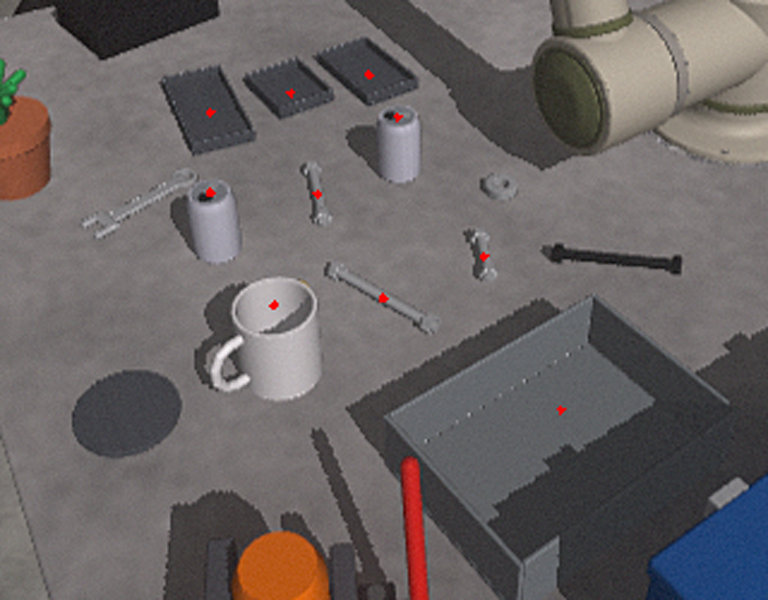

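Candidates (top-view px): silver bolts are long (280,158), mid (355,162) and short (280,207). Excluded are the black bolt (248,255), yellow bolt (173,305), wrench (387,95) and loose nuts (317,240), (300,131). The measured lengths of 139/106/71 mm confirm the choice. Both views agree on the cans at (341,105) and (353,203), and on trays long (446,142), short (444,187), mid (440,231). I'll start with the short bolt.

jog_arm:
  travel:
    - [0.0137, 0.0306, -0.004]
    - [0.0137, 0.0306, -0.004]
    - [0.0137, 0.0306, -0.004]
    - [0.0137, 0.0306, -0.004]
    - [0.0137, 0.0306, -0.004]
    - [0.0137, 0.0306, -0.004]
    - [0.0137, 0.0306, -0.004]
    - [0.0137, 0.0306, -0.004]
    - [0.0137, 0.0306, -0.004]
    - [0.0137, 0.0306, -0.004]
    - [0.0137, 0.0306, -0.004]
    - [0.0137, 0.0306, -0.004]
    - [0.0137, 0.0306, -0.004]
    - [0.0137, 0.0306, -0.004]
    - [0.0137, 0.0306, -0.004]
    - [0.0137, 0.0306, -0.004]
    - [0.0137, 0.0306, -0.004]
    - [0.0137, 0.0306, -0.004]
    - [0.0137, 0.0306, -0.004]
    - [0.0137, 0.0306, -0.004]
  dr:
    - [0, 0, 0.045]
    - [0, 0, 0.045]
    - [0, 0, 0.045]
    - [0, 0, 0.045]
    - [0, 0, 0.045]
    - [0, 0, 0.045]
    - [0, 0, 0.045]
    - [0, 0, 0.045]
    - [0, 0, 0.045]
    - [0, 0, 0.045]
    - [0, 0, 0.045]
    - [0, 0, 0.045]
    - [0, 0, 0.045]
    - [0, 0, 0.045]
    - [0, 0, 0.045]
    - [0, 0, 0.045]
    - [0, 0, 0.045]
    - [0, 0, 0.045]
    - [0, 0, 0.045]
    - [0, 0, 0.045]
  jaw: 0.036
  newtons: 40

```text
time_s: 1.97
position: [0.4347, 0.0878, 0.1512]
tool_rot: [[0.364, 0.931, 0.0], [0.931, -0.364, -0.0], [0.0, 0.0, -1.0]]
ft_force: [0.6, -1.7, 0.5]
grip_width: 0.036
```

jog_arm:
  travel:
    - [0, -0.001, -0.02]
    - [0, 0, -0.025]
    - [0, 0, -0.025]
    - [0, 0, -0.025]
    - [0, 0, -0.02]
    - [0, 0, -0.013]
    - [0, 0, -0.008]
    - [0, 0, -0.005]
    - [0, 0, -0.003]
    - [0, 0, -0.002]
    - [0, 0, 0]
  dr:
    - [0, 0, 0]
    - [0, 0, 0]
    - [0, 0, 0]
    - [0, 0, 0]
    - [0, 0, 0]
    - [0, 0, 0]
    - [0, 0, 0]
    - [0, 0, 0]
    - [0, 0, 0]
    - [0, 0, 0]
    - [0, 0, 0]

```text
time_s: 2.88
position: [0.4346, 0.0849, 0.0056]
tool_rot: [[0.366, 0.931, 0.001], [0.931, -0.366, -0.0], [0.0, 0.001, -1.0]]
ft_force: [0.1, -0.9, 1.5]
grip_width: 0.0357
```

jog_arm:
  travel:
    - [0, 0, 0]
    - [0, 0, 0]
    - [0, 0, 0]
    - [0, 0, 0]
    - [0, 0, 0]
    - [0, 0, 0]
  dr:
    - [0, 0, 0]
    - [0, 0, 0]
    - [0, 0, 0]
    - [0, 0, 0]
    - [0, 0, 0]
    - [0, 0, 0]
  jaw: 0.0
  newtons: 50

```text
time_s: 3.38
position: [0.4346, 0.0849, 0.0059]
tool_rot: [[0.366, 0.931, 0.001], [0.931, -0.366, -0.0], [0.0, 0.001, -1.0]]
ft_force: [-1.8, -0.4, 6.3]
grip_width: 0.0097
```

jog_arm:
  travel:
    - [0, 0, 0.002]
    - [0, 0, 0.004]
    - [0, 0, 0.008]
    - [0, 0, 0.01]
    - [0, 0, 0.01]
    - [0, 0, 0]
  dr:
    - [0, 0, 0]
    - [0, 0, 0]
    - [0, 0, 0]
    - [0, 0, 0]
    - [0, 0, 0]
    - [0, 0, 0]

```text
time_s: 3.88
position: [0.4352, 0.0849, 0.0412]
tool_rot: [[0.366, 0.931, 0.003], [0.931, -0.366, -0.0], [0.001, 0.003, -1.0]]
ft_force: [-0.1, 0.0, -0.0]
grip_width: 0.0096
```

```bash
python3 - <<'E'
from h import *
s=observe();print(s['grip_width'],s['position'],s['ft_force'])
i=cam('scene');crop(i,290,120,410,220,6,'pics/g1.png')
E
```

```text
0.009556929614226533 [0.43519213 0.08490078 0.04115531] [-0.1171119   0.00922221 -0.04526415]
```

View pics/g1.png

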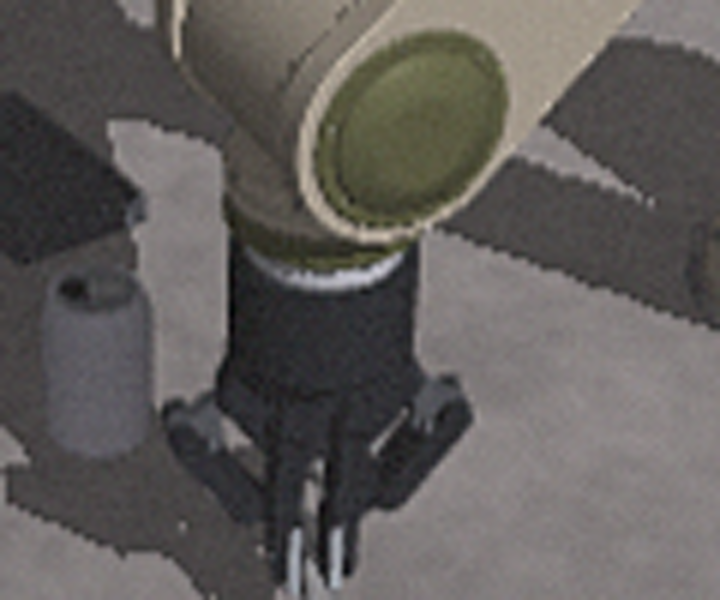

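```bash
python3 - <<'E'
from h import *
i=cam('scene');crop(i,290,190,390,260,7,'pics/g2.png')
E
```

```text
(no output)
```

View pics/g2.png

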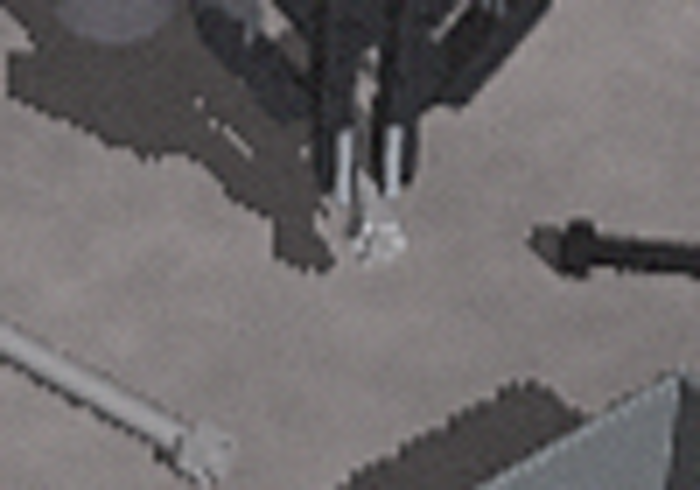

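```bash
python3 - <<'E'
from h import *
i=cam('scene')
d=np.array([.365,.931,0])*.033
for z in(.0095,.045):
  for s in(1,-1):
    u=proj(i,np.array([.4349,.0867,z])+s*d);print(z,s,u,(u-[290,190])*7)
print((proj(i,observe()['position'])-[290,190])*7)
crop(cam('top'),240,170,340,240,7,'pics/g3.png')
E
```

```text
0.0095 1 [343.50757612 234.81325188] [374.55303287 313.69276317]
0.0095 -1 [338.84936039 218.18227817] [341.94552275 197.27594719]
0.045 1 [343.97654022 224.53354324] [377.83578155 241.73480269]
0.045 -1 [339.20814827 208.05170094] [344.45703786 126.36190661]
[359.28807821 191.04763831]
```

View pics/g3.png

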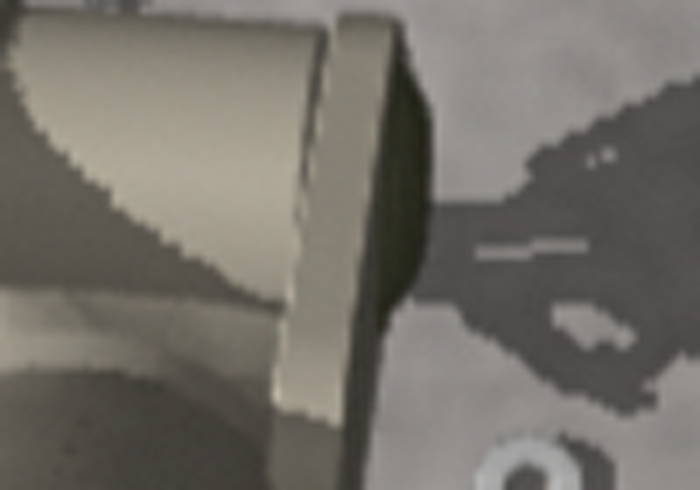

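jog_arm:
  travel:
    - [0, 0, 0.02]
    - [0, 0, 0.03]
    - [0, 0, 0.03]
    - [0, 0, 0.03]
    - [0.0035, -0.02, 0]
    - [0.0035, -0.03, 0]
    - [0.0035, -0.03, 0]
    - [0.0035, -0.03, 0]
    - [0.0035, -0.03, 0]
    - [0.0035, -0.03, 0]
    - [0.0035, -0.03, 0]
    - [0.0035, -0.03, 0]
    - [0.0035, -0.03, 0]
    - [0.0035, -0.03, 0]
    - [0.0035, -0.03, 0]
    - [0.0035, -0.03, 0]
    - [0.0035, -0.03, 0]
    - [0.003, -0.03, 0]
    - [0, -0.0065, 0]
    - [0, 0, 0]
  dr:
    - [0, 0, 0]
    - [0, 0, 0]
    - [0, 0, 0]
    - [0, 0, 0]
    - [0, 0, 0.031]
    - [0, 0, 0.031]
    - [0, 0, 0.031]
    - [0, 0, 0.031]
    - [0, 0, 0.031]
    - [0, 0, 0.031]
    - [0, 0, 0.031]
    - [0, 0, 0.031]
    - [0, 0, 0.031]
    - [0, 0, 0.031]
    - [0, 0, 0.031]
    - [0, 0, 0.031]
    - [0, 0, 0.031]
    - [0, 0, 0.028]
    - [0, 0, 0]
    - [0, 0, 0]

```text
time_s: 5.75
position: [0.4824, -0.3331, 0.1481]
tool_rot: [[-0.053, 0.999, -0.001], [0.999, 0.053, 0.001], [0.001, -0.001, -1.0]]
ft_force: [0.4, 0.1, -1.9]
grip_width: 0.0097
```

```bash
python3 - <<'E'
from h import *
print(observe()['position'],observe()['ft_force'],observe()['grip_width'])
crop(cam('scene'),180,60,330,200,5,'pics/g4.png')
E
```

```text
[ 0.48236595 -0.33310664  0.14806072] [ 0.36695402  0.11839885 -1.90471918] 0.009734770052258286
```

View pics/g4.png

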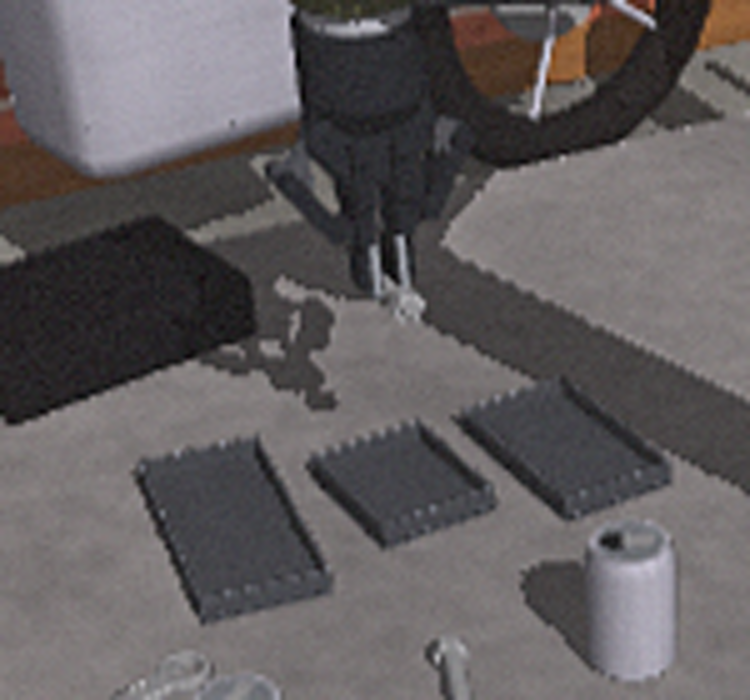

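jog_arm:
  travel:
    - [0.001, 0.0005, -0.02]
    - [0, 0, -0.025]
    - [0, 0, -0.025]
    - [0, 0, -0.025]
    - [0, 0, -0.02]
    - [0, 0, -0.01]
    - [0, 0, -0.006]
    - [0, 0, -0.003]
    - [0, 0, -0.002]
    - [0, 0, -0.001]
    - [0, 0, 0]
    - [0, 0, 0]
  dr:
    - [0, 0, 0]
    - [0, 0, 0]
    - [0, 0, 0]
    - [0, 0, 0]
    - [0, 0, 0]
    - [0, 0, 0]
    - [0, 0, 0]
    - [0, 0, 0]
    - [0, 0, 0]
    - [0, 0, 0]
    - [0, 0, 0]
    - [0, 0, 0]

```text
time_s: 6.8
position: [0.484, -0.3313, 0.013]
tool_rot: [[-0.056, 0.998, 0.001], [0.998, 0.056, -0.001], [-0.001, 0.001, -1.0]]
ft_force: [0.4, 0.4, -0.2]
grip_width: 0.0096
```

jog_arm:
  travel:
    - [0, 0, 0]
    - [0, 0, 0]
    - [0, 0, 0]
    - [0, 0, 0]
    - [0, 0, 0.01]
    - [0, 0, 0.03]
    - [0, 0, 0.03]
    - [0, 0, 0.03]
    - [0, 0, 0.03]
  dr:
    - [0, 0, 0]
    - [0, 0, 0]
    - [0, 0, 0]
    - [0, 0, 0]
    - [0, 0, 0]
    - [0, 0, 0]
    - [0, 0, 0]
    - [0, 0, 0]
    - [0, 0, 0]
  jaw: 0.036

```text
time_s: 7.55
position: [0.4837, -0.3309, 0.1446]
tool_rot: [[-0.056, 0.998, 0.0], [0.998, 0.056, -0.0], [-0.0, 0.0, -1.0]]
ft_force: [-0.7, -0.2, 0.1]
grip_width: 0.0358
```

jog_arm:
  travel:
    - [0.0079, 0.0282, 0]
    - [0.0079, 0.0282, 0]
    - [0.0079, 0.0282, 0]
    - [0.0079, 0.0282, 0]
    - [0.0079, 0.0282, 0]
    - [0.0079, 0.0282, 0]
    - [0.0079, 0.0282, 0]
    - [0.0079, 0.0282, 0]
    - [0, 0, 0]
    - [0, 0, 0]
  dr:
    - [0, 0, -0.0417]
    - [0, 0, -0.0417]
    - [0, 0, -0.0417]
    - [0, 0, -0.0417]
    - [0, 0, -0.0417]
    - [0, 0, -0.0417]
    - [0, 0, -0.0417]
    - [0, 0, -0.0417]
    - [0, 0, 0]
    - [0, 0, 0]

```text
time_s: 8.38
position: [0.5472, -0.1044, 0.1431]
tool_rot: [[0.271, 0.963, 0.001], [0.963, -0.271, -0.0], [-0.0, 0.001, -1.0]]
ft_force: [-0.3, -0.2, -0.4]
grip_width: 0.0361
```

```bash
python3 - <<'E'
from h import *
crop(cam('scene'),200,130,300,200,7,'pics/g5.png')
E
```

```text
(no output)
```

View pics/g5.png

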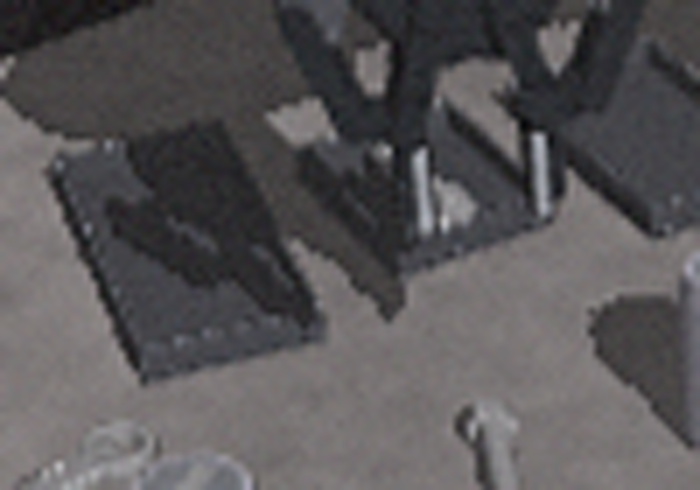

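jog_arm:
  travel:
    - [0, -0.001, -0.02]
    - [0, 0, -0.025]
    - [0, 0, -0.025]
    - [0, 0, -0.025]
    - [0, 0, -0.02]
    - [0, 0, -0.01]
    - [0, 0, -0.006]
    - [0, 0, -0.004]
    - [0, 0, -0.002]
    - [0, 0, -0.0015]
    - [0, 0, 0]
    - [0, 0, 0]
  dr:
    - [0, 0, 0]
    - [0, 0, 0]
    - [0, 0, 0]
    - [0, 0, 0]
    - [0, 0, 0]
    - [0, 0, 0]
    - [0, 0, 0]
    - [0, 0, 0]
    - [0, 0, 0]
    - [0, 0, 0]
    - [0, 0, 0]
    - [0, 0, 0]

```text
time_s: 9.43
position: [0.5473, -0.1066, 0.0045]
tool_rot: [[0.274, 0.962, 0.001], [0.962, -0.274, -0.0], [-0.0, 0.001, -1.0]]
ft_force: [1.3, 0.3, -0.5]
grip_width: 0.0358
```

jog_arm:
  travel:
    - [0, 0, 0]
    - [0, 0, 0]
    - [0, 0, 0]
    - [0, 0, 0]
    - [0, 0, 0]
    - [0, 0, 0]
  dr:
    - [0, 0, 0]
    - [0, 0, 0]
    - [0, 0, 0]
    - [0, 0, 0]
    - [0, 0, 0]
    - [0, 0, 0]
  jaw: 0.0

```text
time_s: 9.93
position: [0.5473, -0.1066, 0.0044]
tool_rot: [[0.274, 0.962, 0.001], [0.962, -0.274, -0.0], [-0.0, 0.001, -1.0]]
ft_force: [-1.1, -0.1, 5.1]
grip_width: 0.0097
```

jog_arm:
  travel:
    - [0, 0, 0.003]
    - [0, 0, 0.006]
    - [0, 0, 0.01]
    - [0, 0, 0.02]
    - [0, 0, 0.03]
    - [0, 0, 0.03]
    - [0, 0, 0.03]
    - [0, 0, 0.015]
    - [0, 0, 0]
    - [0, 0, 0]
  dr:
    - [0, 0, 0]
    - [0, 0, 0]
    - [0, 0, 0]
    - [0, 0, 0]
    - [0, 0, 0]
    - [0, 0, 0]
    - [0, 0, 0]
    - [0, 0, 0]
    - [0, 0, 0]
    - [0, 0, 0]

```text
time_s: 10.77
position: [0.547, -0.1064, 0.1484]
tool_rot: [[0.274, 0.962, 0.001], [0.962, -0.274, -0.001], [-0.0, 0.001, -1.0]]
ft_force: [0.1, 0.5, -1.9]
grip_width: 0.0096
```

jog_arm:
  travel:
    - [-0.0177, -0.0211, 0]
    - [-0.0177, -0.0211, 0]
    - [-0.0177, -0.0211, 0]
    - [-0.0177, -0.0211, 0]
    - [-0.0177, -0.0211, 0]
    - [-0.0177, -0.0211, 0]
    - [-0.0177, -0.0211, 0]
    - [-0.0177, -0.0211, 0]
    - [-0.0177, -0.0211, 0]
    - [-0.0177, -0.0211, 0]
    - [0, 0, 0]
    - [0, 0, 0]
  dr:
    - [0, 0, 0.0347]
    - [0, 0, 0.0347]
    - [0, 0, 0.0347]
    - [0, 0, 0.0347]
    - [0, 0, 0.0347]
    - [0, 0, 0.0347]
    - [0, 0, 0.0347]
    - [0, 0, 0.0347]
    - [0, 0, 0.0347]
    - [0, 0, 0.0347]
    - [0, 0, 0]
    - [0, 0, 0]

```text
time_s: 11.77
position: [0.3689, -0.3177, 0.1465]
tool_rot: [[-0.067, 0.998, -0.002], [0.998, 0.067, 0.003], [0.003, -0.001, -1.0]]
ft_force: [0.6, 0.6, -0.8]
grip_width: 0.0102
```

```bash
python3 - <<'E'
from h import *
crop(cam('scene'),200,60,360,200,5,'pics/g6.png')
E
```

```text
(no output)
```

View pics/g6.png

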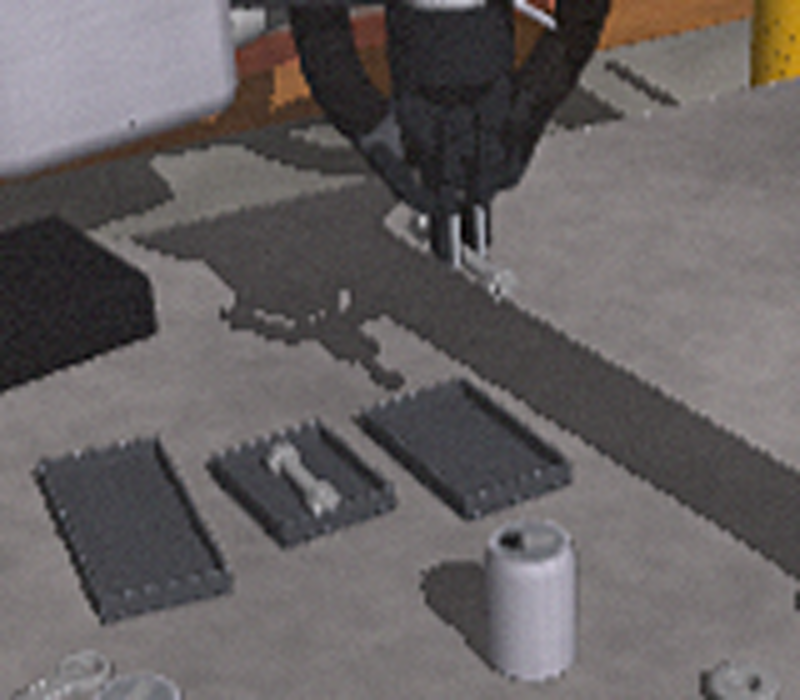

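Short bolt lies flat in its tray (crop (305,480)) and the mid bolt is held level over the mid tray. Lowering.

jog_arm:
  travel:
    - [0.001, 0, -0.02]
    - [0, 0, -0.025]
    - [0, 0, -0.025]
    - [0, 0, -0.025]
    - [0, 0, -0.02]
    - [0, 0, -0.01]
    - [0, 0, -0.006]
    - [0, 0, -0.003]
    - [0, 0, -0.002]
    - [0, 0, 0]
    - [0, 0, 0]
  dr:
    - [0, 0, 0]
    - [0, 0, 0]
    - [0, 0, 0]
    - [0, 0, 0]
    - [0, 0, 0]
    - [0, 0, 0]
    - [0, 0, 0]
    - [0, 0, 0]
    - [0, 0, 0]
    - [0, 0, 0]
    - [0, 0, 0]

```text
time_s: 12.73
position: [0.3713, -0.3176, 0.0123]
tool_rot: [[-0.07, 0.998, 0.001], [0.998, 0.07, -0.001], [-0.001, 0.001, -1.0]]
ft_force: [0.4, 0.7, -1.7]
grip_width: 0.0098
```

jog_arm:
  travel:
    - [0, 0, 0]
    - [0, 0, 0]
    - [0, 0, 0]
    - [0, 0, 0]
    - [0, 0, 0.01]
    - [0, 0, 0.03]
    - [0, 0, 0.03]
    - [0, 0, 0.03]
    - [0, 0, 0.03]
  dr:
    - [0, 0, 0]
    - [0, 0, 0]
    - [0, 0, 0]
    - [0, 0, 0]
    - [0, 0, 0]
    - [0, 0, 0]
    - [0, 0, 0]
    - [0, 0, 0]
    - [0, 0, 0]
  jaw: 0.036

```text
time_s: 13.48
position: [0.3708, -0.3173, 0.1434]
tool_rot: [[-0.069, 0.998, -0.0], [0.998, 0.069, 0.0], [0.0, -0.0, -1.0]]
ft_force: [0.6, -0.5, -0.1]
grip_width: 0.0363
```

jog_arm:
  travel:
    - [0.0127, 0.0271, 0]
    - [0.0127, 0.0271, 0]
    - [0.0127, 0.0271, 0]
    - [0.0127, 0.0271, 0]
    - [0.0127, 0.0271, 0]
    - [0.0127, 0.0271, 0]
    - [0.0127, 0.0271, 0]
    - [0.0127, 0.0271, 0]
    - [0.0127, 0.0271, 0]
    - [0.0127, 0.0271, 0]
    - [0.0127, 0.0271, 0]
    - [0.0127, 0.0271, 0]
    - [0.0127, 0.0271, 0]
    - [0.0127, 0.0271, 0]
    - [0.0127, 0.0271, 0]
    - [0, 0, 0]
    - [0, 0, 0]
  dr:
    - [0, 0, 0.0198]
    - [0, 0, 0.0198]
    - [0, 0, 0.0198]
    - [0, 0, 0.0198]
    - [0, 0, 0.0198]
    - [0, 0, 0.0198]
    - [0, 0, 0.0198]
    - [0, 0, 0.0198]
    - [0, 0, 0.0198]
    - [0, 0, 0.0198]
    - [0, 0, 0.0198]
    - [0, 0, 0.0198]
    - [0, 0, 0.0198]
    - [0, 0, 0.0198]
    - [0, 0, 0.0198]
    - [0, 0, 0]
    - [0, 0, 0]

```text
time_s: 14.9
position: [0.5615, 0.0901, 0.1415]
tool_rot: [[-0.36, 0.933, -0.0], [0.933, 0.36, -0.0], [0.0, -0.0, -1.0]]
ft_force: [-0.4, 0.7, 0.3]
grip_width: 0.036
```

```bash
python3 - <<'E'
from h import *
crop(cam('top'),400,110,500,260,4,'pics/g7.png')
E
```

```text
(no output)
```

View pics/g7.png

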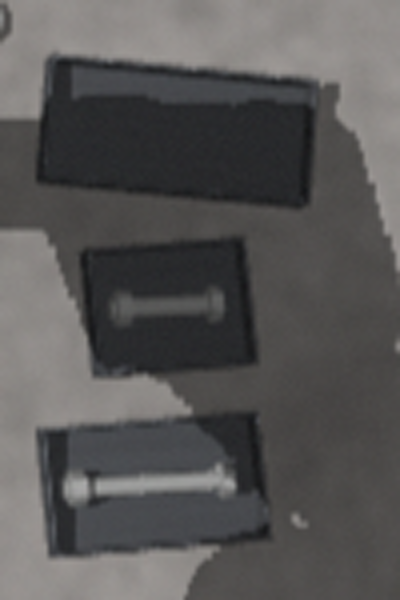

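Short and mid bolts lie well inside their trays (crop (165,305) and (150,483)). Next is the long bolt.

jog_arm:
  travel:
    - [0, -0.001, -0.02]
    - [0, 0, -0.025]
    - [0, 0, -0.025]
    - [0, 0, -0.025]
    - [0, 0, -0.02]
    - [0, 0, -0.01]
    - [0, 0, -0.006]
    - [0, 0, -0.003]
    - [0, 0, -0.002]
    - [0, 0, -0.001]
    - [0, 0, 0]
    - [0, 0, 0]
  dr:
    - [0, 0, 0]
    - [0, 0, 0]
    - [0, 0, 0]
    - [0, 0, 0]
    - [0, 0, 0]
    - [0, 0, 0]
    - [0, 0, 0]
    - [0, 0, 0]
    - [0, 0, 0]
    - [0, 0, 0]
    - [0, 0, 0]
    - [0, 0, 0]

```text
time_s: 15.95
position: [0.5618, 0.088, 0.0055]
tool_rot: [[-0.358, 0.934, 0.001], [0.934, 0.358, -0.0], [-0.0, 0.001, -1.0]]
ft_force: [0.3, -0.6, 1.8]
grip_width: 0.0362
```

jog_arm:
  travel:
    - [0, 0, 0]
    - [0, 0, 0]
    - [0, 0, 0]
    - [0, 0, 0]
    - [0, 0, 0]
    - [0, 0, 0]
  dr:
    - [0, 0, 0]
    - [0, 0, 0]
    - [0, 0, 0]
    - [0, 0, 0]
    - [0, 0, 0]
    - [0, 0, 0]
  jaw: 0.0

```text
time_s: 16.45
position: [0.5618, 0.088, 0.0053]
tool_rot: [[-0.358, 0.934, 0.001], [0.934, 0.358, -0.0], [-0.0, 0.001, -1.0]]
ft_force: [0.2, 0.1, 5.4]
grip_width: 0.009
```

jog_arm:
  travel:
    - [0, 0, 0.003]
    - [0, 0, 0.006]
    - [0, 0, 0.01]
    - [0, 0, 0.02]
    - [0, 0, 0.03]
    - [0, 0, 0.03]
    - [0, 0, 0.03]
    - [0, 0, 0.015]
    - [0, 0, 0]
    - [0, 0, 0]
  dr:
    - [0, 0, 0]
    - [0, 0, 0]
    - [0, 0, 0]
    - [0, 0, 0]
    - [0, 0, 0]
    - [0, 0, 0]
    - [0, 0, 0]
    - [0, 0, 0]
    - [0, 0, 0]
    - [0, 0, 0]

```text
time_s: 17.28
position: [0.5614, 0.088, 0.1492]
tool_rot: [[-0.358, 0.934, 0.001], [0.934, 0.358, -0.0], [-0.0, 0.001, -1.0]]
ft_force: [0.0, -0.2, -2.7]
grip_width: 0.0095
```

jog_arm:
  travel:
    - [0.0022, -0.0286, 0]
    - [0.0023, -0.0286, 0]
    - [0.0022, -0.0286, 0]
    - [0.0023, -0.0286, 0]
    - [0.0022, -0.0286, 0]
    - [0.0023, -0.0286, 0]
    - [0.0022, -0.0286, 0]
    - [0.0023, -0.0286, 0]
    - [0.0022, -0.0286, 0]
    - [0.0023, -0.0286, 0]
    - [0.0022, -0.0286, 0]
    - [0.0023, -0.0286, 0]
    - [0.0022, -0.0286, 0]
    - [0.0023, -0.0286, 0]
    - [0.0022, -0.0286, 0]
    - [0, 0, 0]
    - [0, 0, 0]
  dr:
    - [0, 0, -0.0309]
    - [0, 0, -0.0309]
    - [0, 0, -0.0309]
    - [0, 0, -0.0309]
    - [0, 0, -0.0309]
    - [0, 0, -0.0309]
    - [0, 0, -0.0309]
    - [0, 0, -0.0309]
    - [0, 0, -0.0309]
    - [0, 0, -0.0309]
    - [0, 0, -0.0309]
    - [0, 0, -0.0309]
    - [0, 0, -0.0309]
    - [0, 0, -0.0309]
    - [0, 0, -0.0309]
    - [0, 0, 0]
    - [0, 0, 0]

```text
time_s: 18.7
position: [0.5943, -0.3419, 0.146]
tool_rot: [[0.099, 0.995, -0.003], [0.995, -0.099, 0.003], [0.002, -0.003, -1.0]]
ft_force: [-0.2, 0.4, -1.3]
grip_width: 0.0093
```

```bash
python3 - <<'E'
from h import *
print(observe()['position'],observe()['grip_width'],observe()['ft_force'])
crop(cam('scene'),180,60,320,200,5,'pics/g8.png')
E
```

```text
[ 0.59426989 -0.34185494  0.14604862] 0.009346663670784827 [-0.22561025  0.35644476 -1.30223693]
```

View pics/g8.png

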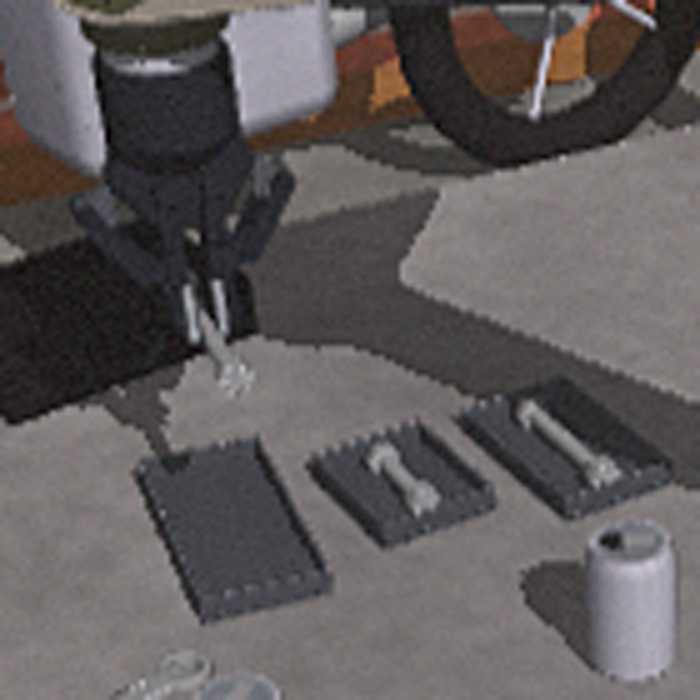

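jog_arm:
  travel:
    - [0.001, 0.0005, -0.02]
    - [0, 0, -0.025]
    - [0, 0, -0.025]
    - [0, 0, -0.025]
    - [0, 0, -0.02]
    - [0, 0, -0.01]
    - [0, 0, -0.006]
    - [0, 0, -0.003]
    - [0, 0, -0.002]
    - [0, 0, 0]
    - [0, 0, 0]
  dr:
    - [0, 0, 0]
    - [0, 0, 0]
    - [0, 0, 0]
    - [0, 0, 0]
    - [0, 0, 0]
    - [0, 0, 0]
    - [0, 0, 0]
    - [0, 0, 0]
    - [0, 0, 0]
    - [0, 0, 0]
    - [0, 0, 0]

```text
time_s: 19.67
position: [0.5966, -0.3407, 0.0139]
tool_rot: [[0.097, 0.995, 0.001], [0.995, -0.097, -0.001], [-0.001, 0.001, -1.0]]
ft_force: [-0.0, -0.2, -1.3]
grip_width: 0.0096
```

jog_arm:
  travel:
    - [0, 0, 0]
    - [0, 0, 0]
    - [0, 0, 0]
    - [0, 0, 0]
    - [0, 0, 0.01]
    - [0, 0, 0.03]
    - [0, 0, 0.03]
    - [0, 0, 0.03]
    - [0, 0, 0.03]
  dr:
    - [0, 0, 0]
    - [0, 0, 0]
    - [0, 0, 0]
    - [0, 0, 0]
    - [0, 0, 0]
    - [0, 0, 0]
    - [0, 0, 0]
    - [0, 0, 0]
    - [0, 0, 0]
  jaw: 0.036

```text
time_s: 20.42
position: [0.5961, -0.3404, 0.1453]
tool_rot: [[0.097, 0.995, 0.001], [0.995, -0.097, -0.001], [-0.0, 0.001, -1.0]]
ft_force: [0.8, -0.5, 0.8]
grip_width: 0.0361
```

jog_arm:
  travel:
    - [0.0061, 0.0189, 0.001]
    - [0.0061, 0.0189, 0.001]
    - [0.0061, 0.0189, 0.001]
    - [0.0061, 0.0189, 0.001]
    - [0.0061, 0.0189, 0.001]
    - [0.0061, 0.0189, 0.001]
    - [0.0061, 0.0189, 0.001]
    - [0.0061, 0.0189, 0.001]
    - [0.0061, 0.0189, 0.001]
    - [0.0061, 0.0189, 0.001]
    - [0.0061, 0.0189, 0.001]
    - [0.0061, 0.0189, 0.001]
    - [0.0061, 0.0189, 0.001]
    - [0.0061, 0.0189, 0.001]
    - [0, 0, 0]
    - [0, 0, 0]
  dr:
    - [0, 0, -0.0965]
    - [0, 0, -0.0965]
    - [0, 0, -0.0965]
    - [0, 0, -0.0965]
    - [0, 0, -0.0965]
    - [0, 0, -0.0965]
    - [0, 0, -0.0965]
    - [0, 0, -0.0965]
    - [0, 0, -0.0965]
    - [0, 0, -0.0965]
    - [0, 0, -0.0965]
    - [0, 0, -0.0965]
    - [0, 0, -0.0965]
    - [0, 0, -0.0965]
    - [0, 0, 0]
    - [0, 0, 0]
  jaw: 0.085
  newtons: 20

```text
time_s: 21.75
position: [0.6818, -0.0752, 0.1576]
tool_rot: [[0.992, 0.125, 0.001], [0.125, -0.992, -0.0], [0.001, 0.001, -1.0]]
ft_force: [-1.3, -1.2, 0.5]
grip_width: 0.0854
```

```bash
python3 - <<'E'
from h import *
print(observe()['position'],observe()['grip_width'],observe()['q'])
crop(cam('scene'),180,80,320,240,4,'pics/g9.png')
crop(cam('top'),400,110,500,260,4,'pics/g9b.png')
E
```

```text
[ 0.68176022 -0.07517039  0.15759926] 0.08537968300639072 [-1.61517164e+01  3.86607981e+01  5.65442024e+01 -1.11825340e-02
  8.47458700e+01  6.66469896e+01]
```

View pics/g9.png

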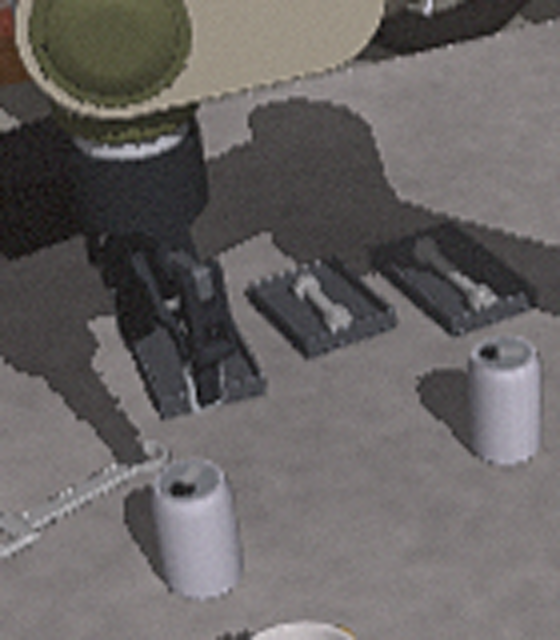

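View pics/g9b.png

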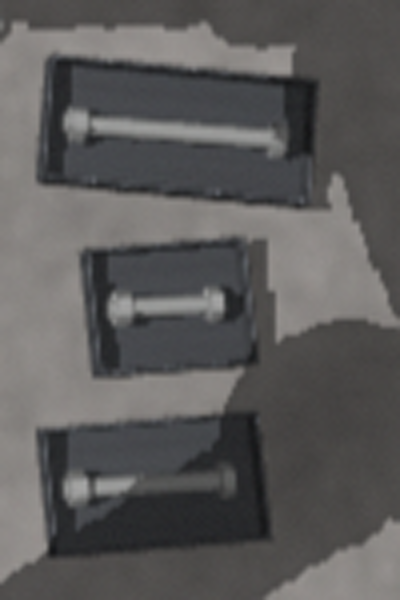

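All three bolts lie flat inside their matching trays. Next is can a.

jog_arm:
  travel:
    - [0, -0.001, -0.01]
    - [0, 0, -0.015]
    - [0, 0, -0.015]
    - [0, 0, -0.015]
    - [0, 0, -0.015]
    - [0, 0, -0.015]
    - [0, 0, -0.015]
    - [0, 0, -0.012]
    - [0, 0, -0.007]
    - [0, 0, -0.0035]
    - [0, 0, 0]
    - [0, 0, 0]
  dr:
    - [0, 0, 0]
    - [0, 0, 0]
    - [0, 0, 0]
    - [0, 0, 0]
    - [0, 0, 0]
    - [0, 0, 0]
    - [0, 0, 0]
    - [0, 0, 0]
    - [0, 0, 0]
    - [0, 0, 0]
    - [0, 0, 0]
    - [0, 0, 0]

```text
time_s: 22.85
position: [0.6819, -0.0771, 0.0348]
tool_rot: [[0.992, 0.122, 0.001], [0.122, -0.992, -0.0], [0.001, 0.0, -1.0]]
ft_force: [0.1, 0.7, 0.4]
grip_width: 0.0853
```

jog_arm:
  travel:
    - [0, 0, 0]
    - [0, 0, 0]
    - [0, 0, 0]
    - [0, 0, 0]
    - [0, 0, 0]
    - [0, 0, 0]
  dr:
    - [0, 0, 0]
    - [0, 0, 0]
    - [0, 0, 0]
    - [0, 0, 0]
    - [0, 0, 0]
    - [0, 0, 0]
  jaw: 0.04
  newtons: 20

```text
time_s: 23.35
position: [0.682, -0.0769, 0.0351]
tool_rot: [[0.992, 0.123, 0.001], [0.123, -0.992, -0.0], [0.001, 0.0, -1.0]]
ft_force: [0.6, 0.4, 5.3]
grip_width: 0.052
```

jog_arm:
  travel:
    - [0, 0, 0.004]
    - [0, 0, 0.008]
    - [0, 0, 0.015]
    - [0, 0, 0.02]
    - [0, 0, 0.025]
    - [0, 0, 0.025]
    - [0, 0, 0.025]
    - [0, 0, 0.02]
    - [0, 0, 0.01]
    - [0, 0, 0]
    - [0, 0, 0]
  dr:
    - [0, 0, 0]
    - [0, 0, 0]
    - [0, 0, 0]
    - [0, 0, 0]
    - [0, 0, 0]
    - [0, 0, 0]
    - [0, 0, 0]
    - [0, 0, 0]
    - [0, 0, 0]
    - [0, 0, 0]
    - [0, 0, 0]

```text
time_s: 24.27
position: [0.6814, -0.0768, 0.1857]
tool_rot: [[0.992, 0.122, -0.001], [0.122, -0.992, 0.0], [-0.001, -0.0, -1.0]]
ft_force: [-0.5, 0.3, -0.1]
grip_width: 0.0525
```

```bash
python3 - <<'E'
from h import *
i=cam('scene');print(proj(i,observe()['position']))
crop(i,160,80,320,240,4,'pics/g10.png')
E
```

```text
[221.59207221 167.31615392]
```

View pics/g10.png

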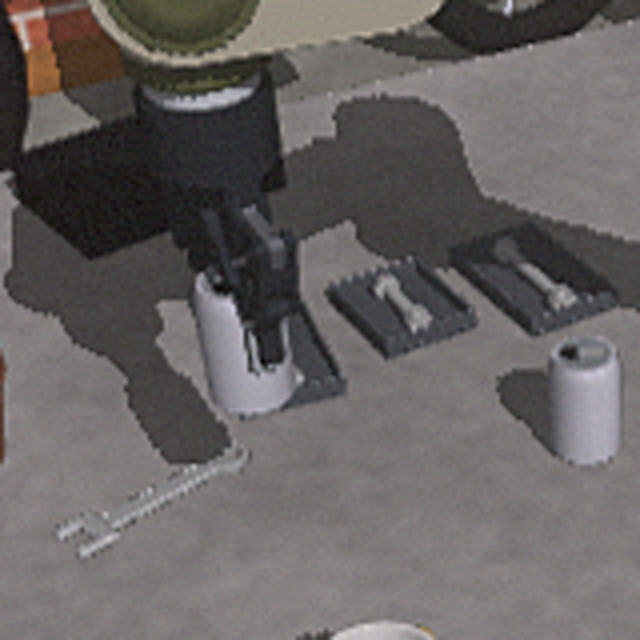

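jog_arm:
  travel:
    - [-0.0066, 0.0266, 0]
    - [-0.0066, 0.0266, 0]
    - [-0.0066, 0.0266, 0]
    - [-0.0066, 0.0266, 0]
    - [-0.0066, 0.0266, 0]
    - [-0.0066, 0.0266, 0]
    - [-0.0066, 0.0266, 0]
    - [-0.0066, 0.0266, 0]
    - [-0.0066, 0.0266, 0]
    - [-0.0066, 0.0266, 0]
    - [-0.0066, 0.0266, 0]
    - [-0.0066, 0.0266, 0]
    - [-0.0066, 0.0266, 0]
    - [-0.0066, 0.0266, 0]
    - [-0.0066, 0.0266, 0]
    - [-0.0066, 0.0266, 0]
    - [0, 0, 0]
    - [0, 0, 0]
  dr:
    - [0, 0, 0]
    - [0, 0, 0]
    - [0, 0, 0]
    - [0, 0, 0]
    - [0, 0, 0]
    - [0, 0, 0]
    - [0, 0, 0]
    - [0, 0, 0]
    - [0, 0, 0]
    - [0, 0, 0]
    - [0, 0, 0]
    - [0, 0, 0]
    - [0, 0, 0]
    - [0, 0, 0]
    - [0, 0, 0]
    - [0, 0, 0]
    - [0, 0, 0]
    - [0, 0, 0]

```text
time_s: 25.82
position: [0.575, 0.3496, 0.1844]
tool_rot: [[0.992, 0.125, -0.003], [0.125, -0.992, -0.001], [-0.003, 0.001, -1.0]]
ft_force: [0.4, -0.4, 0.2]
grip_width: 0.0522
```

```bash
python3 - <<'E'
from h import *
i=cam('scene');print(proj(i,observe()['position']))
crop(i,240,120,460,390,2.2 and 2,'pics/g11.png')
crop(cam('top'),100,20,300,240,2,'pics/g11b.png')
E
```

```text
[354.89749401 263.87497139]
```

View pics/g11.png

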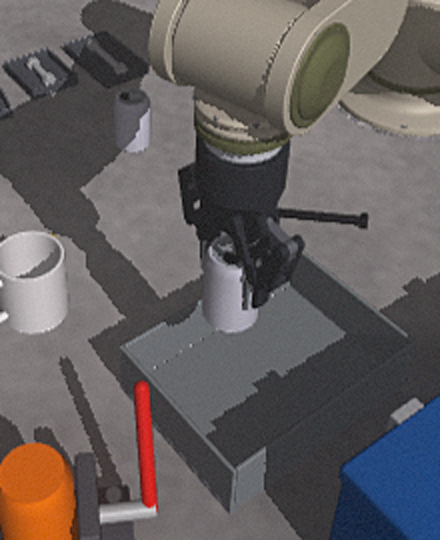

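View pics/g11b.png

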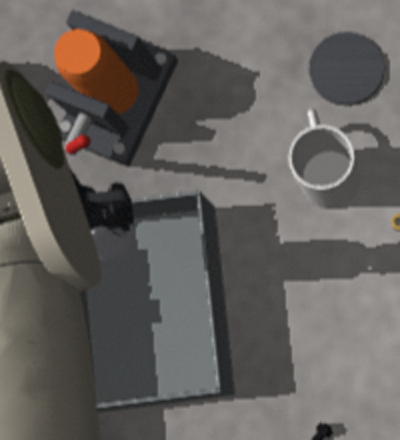

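```bash
python3 - <<'E'
from h import *
a=cam('scene');b=cam('top')
def pr(i): return i['f']*0+np.array([[i['f'],0,i['cx']],[0,i['f'],i['cy']],[0,0,1]])@np.c_[i['R'],i['t']]
for pa,pb in[((311.5,312.5),(139,91)),((248,350),(137,45))]:
    X=cv2.triangulatePoints(pr(a),pr(b),np.array(pa,float).reshape(2,1),np.array(pb,float).reshape(2,1));X=X[:3]/X[3];print(X.ravel(),proj(a,X.ravel()),proj(b,X.ravel()))
# wrist olive end cap in scene & top
X=cv2.triangulatePoints(pr(a),pr(b),np.array([[398.],[165]]),np.array([[118.],[75]]));print((X[:3]/X[3]).ravel())
print(observe()['q'])
E
```

```text
[0.68579059 0.38398104 0.15452145] [312.17190504 312.55947784] [139.30293033  90.53011207]
[0.80341754 0.39402318 0.14481199] [251.8824537  350.62248818] [138.47782162  42.39597937]
[0.57427882 0.34688786 0.40962543]
[ 2.10399562e+01  3.62527537e+01  5.65399146e+01 -8.27672758e-03
  8.72668996e+01  1.04089745e+02]
```

jog_arm:
  travel:
    - [0, 0, -0.01]
    - [0, 0, -0.02]
    - [0, 0, -0.02]
    - [0, 0, -0.02]
    - [0, 0, -0.02]
    - [0, 0, -0.02]
    - [0, 0, -0.015]
    - [0, 0, -0.008]
    - [0, 0, -0.005]
    - [0, 0, -0.003]
    - [0, 0, 0]
    - [0, 0, 0]
  dr:
    - [0, 0, 0]
    - [0, 0, 0]
    - [0, 0, 0]
    - [0, 0, 0]
    - [0, 0, 0]
    - [0, 0, 0]
    - [0, 0, 0]
    - [0, 0, 0]
    - [0, 0, 0]
    - [0, 0, 0]
    - [0, 0, 0]
    - [0, 0, 0]

```text
time_s: 27.02
position: [0.5764, 0.3488, 0.0461]
tool_rot: [[0.992, 0.122, 0.001], [0.122, -0.992, 0.001], [0.001, -0.0, -1.0]]
ft_force: [-0.2, -0.1, 0.4]
grip_width: 0.052
```

jog_arm:
  travel:
    - [0, 0, -0.002]
    - [0, 0, -0.0015]
    - [0, 0, -0.0015]
    - [0, 0, 0]
    - [0, 0, 0]
  dr:
    - [0, 0, 0]
    - [0, 0, 0]
    - [0, 0, 0]
    - [0, 0, 0]
    - [0, 0, 0]

```text
time_s: 27.43
position: [0.576, 0.3487, 0.0403]
tool_rot: [[0.992, 0.122, -0.0], [0.122, -0.992, -0.0], [-0.0, 0.0, -1.0]]
ft_force: [-0.1, 0.4, 0.3]
grip_width: 0.0521
```

```bash
python3 - <<'E'
from h import *
print(observe()['position'],observe()['ft_force'])
crop(cam('scene'),290,180,450,380,3,'pics/g12.png')
E
```

```text
[0.57600385 0.34870661 0.04034044] [-0.1298486   0.44653927  0.32956951]
```

View pics/g12.png

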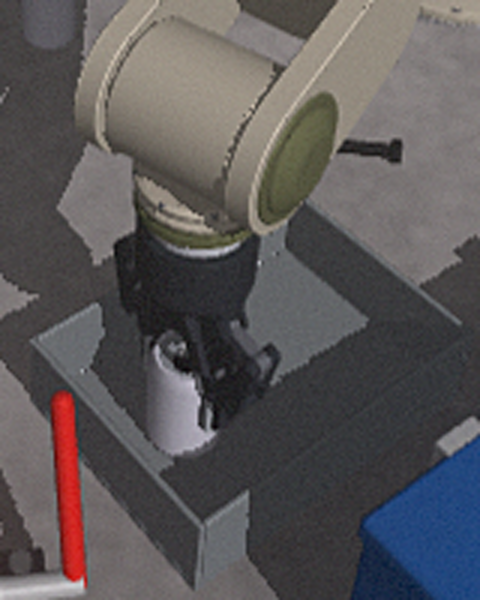

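jog_arm:
  travel:
    - [0, 0, 0]
    - [0, 0, 0]
    - [0, 0, 0]
    - [0, 0, 0]
    - [0, 0, 0.01]
    - [0, 0, 0.015]
    - [0, 0, 0.02]
    - [0, 0, 0.025]
    - [0, 0, 0.03]
    - [0, 0, 0.03]
    - [0, 0, 0.01]
    - [0, 0, 0]
  dr:
    - [0, 0, 0]
    - [0, 0, 0]
    - [0, 0, 0]
    - [0, 0, 0]
    - [0, 0, 0]
    - [0, 0, 0]
    - [0, 0, 0]
    - [0, 0, 0]
    - [0, 0, 0]
    - [0, 0, 0]
    - [0, 0, 0]
    - [0, 0, 0]
  jaw: 0.075

```text
time_s: 28.48
position: [0.5769, 0.3491, 0.1842]
tool_rot: [[0.992, 0.122, 0.006], [0.122, -0.992, 0.002], [0.006, -0.002, -1.0]]
ft_force: [-0.3, 0.6, 0.1]
grip_width: 0.075
```

```bash
python3 - <<'E'
from h import *
print(observe()['position'],observe()['grip_width'])
crop(cam('scene'),290,180,450,380,3,'pics/g13.png')
E
```

```text
[0.57693965 0.34912907 0.18421247] 0.0750348842600227
```

View pics/g13.png

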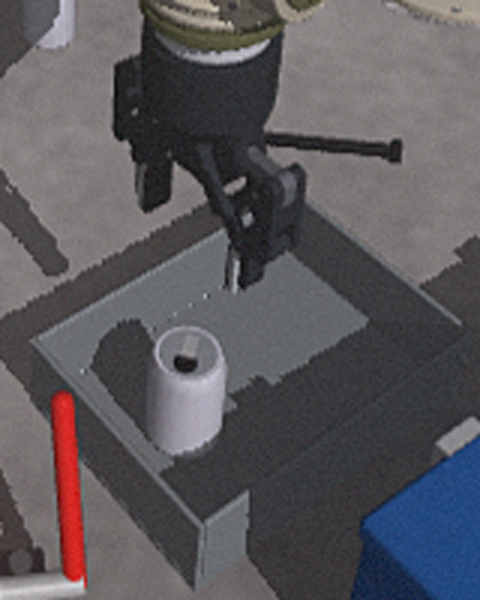

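jog_arm:
  travel:
    - [-0.0081, -0.0266, -0.002]
    - [-0.0081, -0.0266, -0.002]
    - [-0.0081, -0.0266, -0.002]
    - [-0.0081, -0.0266, -0.002]
    - [-0.0081, -0.0266, -0.002]
    - [-0.0081, -0.0266, -0.002]
    - [-0.0081, -0.0266, -0.002]
    - [-0.0081, -0.0266, -0.002]
    - [-0.0081, -0.0266, -0.002]
    - [-0.0081, -0.0266, -0.002]
    - [-0.0081, -0.0266, -0.002]
    - [-0.0081, -0.0266, -0.002]
    - [-0.0081, -0.0266, -0.002]
    - [-0.0081, -0.0266, -0.002]
    - [-0.0081, -0.0266, -0.002]
    - [-0.0081, -0.0266, -0.002]
    - [-0.0081, -0.0266, -0.002]
    - [0, 0, 0]
    - [0, 0, 0]
  dr:
    - [0, 0, 0]
    - [0, 0, 0]
    - [0, 0, 0]
    - [0, 0, 0]
    - [0, 0, 0]
    - [0, 0, 0]
    - [0, 0, 0]
    - [0, 0, 0]
    - [0, 0, 0]
    - [0, 0, 0]
    - [0, 0, 0]
    - [0, 0, 0]
    - [0, 0, 0]
    - [0, 0, 0]
    - [0, 0, 0]
    - [0, 0, 0]
    - [0, 0, 0]
    - [0, 0, 0]
    - [0, 0, 0]
  jaw: 0.085

```text
time_s: 30.12
position: [0.4373, -0.104, 0.145]
tool_rot: [[0.993, 0.12, -0.003], [0.12, -0.993, 0.002], [-0.003, -0.002, -1.0]]
ft_force: [-0.4, -0.2, -0.1]
grip_width: 0.0848
```

jog_arm:
  travel:
    - [0.0005, 0.001, -0.01]
    - [0, 0, -0.015]
    - [0, 0, -0.015]
    - [0, 0, -0.015]
    - [0, 0, -0.015]
    - [0, 0, -0.015]
    - [0, 0, -0.012]
    - [0, 0, -0.008]
    - [0, 0, -0.005]
    - [0, 0, 0]
    - [0, 0, 0]
  dr:
    - [0, 0, 0]
    - [0, 0, 0]
    - [0, 0, 0]
    - [0, 0, 0]
    - [0, 0, 0]
    - [0, 0, 0]
    - [0, 0, 0]
    - [0, 0, 0]
    - [0, 0, 0]
    - [0, 0, 0]
    - [0, 0, 0]

```text
time_s: 31.03
position: [0.4389, -0.1022, 0.0364]
tool_rot: [[0.992, 0.123, -0.0], [0.123, -0.992, 0.0], [-0.0, -0.0, -1.0]]
ft_force: [-0.3, -0.4, 1.0]
grip_width: 0.0852
```

jog_arm:
  travel:
    - [0, 0, 0]
    - [0, 0, 0]
    - [0, 0, 0]
    - [0, 0, 0]
    - [0, 0, 0]
    - [0, 0, 0]
  dr:
    - [0, 0, 0]
    - [0, 0, 0]
    - [0, 0, 0]
    - [0, 0, 0]
    - [0, 0, 0]
    - [0, 0, 0]
  jaw: 0.04
  newtons: 20

```text
time_s: 31.53
position: [0.4391, -0.1026, 0.0368]
tool_rot: [[0.992, 0.122, 0.001], [0.122, -0.992, -0.0], [0.001, 0.001, -1.0]]
ft_force: [-0.6, -0.4, 6.1]
grip_width: 0.0526
```

jog_arm:
  travel:
    - [0, 0, 0.004]
    - [0, 0, 0.008]
    - [0, 0, 0.015]
    - [0, 0, 0.02]
    - [0, 0, 0.025]
    - [0, 0, 0.025]
    - [0, 0, 0.025]
    - [0, 0, 0.02]
    - [0, 0, 0.01]
    - [0, 0, 0]
    - [0, 0, 0]
  dr:
    - [0, 0, 0]
    - [0, 0, 0]
    - [0, 0, 0]
    - [0, 0, 0]
    - [0, 0, 0]
    - [0, 0, 0]
    - [0, 0, 0]
    - [0, 0, 0]
    - [0, 0, 0]
    - [0, 0, 0]
    - [0, 0, 0]

```text
time_s: 32.45
position: [0.4386, -0.1024, 0.1886]
tool_rot: [[0.992, 0.122, 0.001], [0.122, -0.992, -0.0], [0.001, 0.0, -1.0]]
ft_force: [-0.1, 0.3, -0.7]
grip_width: 0.0519
```

```bash
python3 - <<'E'
from h import *
i=cam('scene');crop(i,240,90,400,240,4,'pics/g14.png')
E
```

```text
(no output)
```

View pics/g14.png

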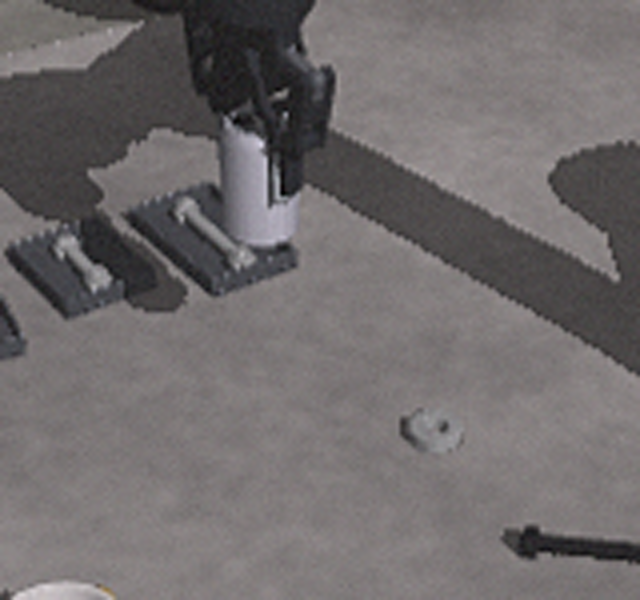

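jog_arm:
  travel:
    - [0.0014, 0.0273, 0]
    - [0.0014, 0.0273, 0]
    - [0.0014, 0.0273, 0]
    - [0.0014, 0.0273, 0]
    - [0.0014, 0.0273, 0]
    - [0.0014, 0.0273, 0]
    - [0.0014, 0.0273, 0]
    - [0.0014, 0.0273, 0]
    - [0.0014, 0.0273, 0]
    - [0.0014, 0.0273, 0]
    - [0.0014, 0.0273, 0]
    - [0.0014, 0.0273, 0]
    - [0.0014, 0.0273, 0]
    - [0.0014, 0.0273, 0]
    - [0.0014, 0.0273, 0]
    - [0.0014, 0.0273, 0]
    - [0, 0, 0]
    - [0, 0, 0]
    - [0, 0, 0]
  dr:
    - [0, 0, 0]
    - [0, 0, 0]
    - [0, 0, 0]
    - [0, 0, 0]
    - [0, 0, 0]
    - [0, 0, 0]
    - [0, 0, 0]
    - [0, 0, 0]
    - [0, 0, 0]
    - [0, 0, 0]
    - [0, 0, 0]
    - [0, 0, 0]
    - [0, 0, 0]
    - [0, 0, 0]
    - [0, 0, 0]
    - [0, 0, 0]
    - [0, 0, 0]
    - [0, 0, 0]
    - [0, 0, 0]

```text
time_s: 34.08
position: [0.4608, 0.3337, 0.1873]
tool_rot: [[0.992, 0.122, -0.002], [0.122, -0.992, -0.001], [-0.002, 0.001, -1.0]]
ft_force: [-0.6, 0.6, 0.3]
grip_width: 0.0517
```

jog_arm:
  travel:
    - [0, 0, -0.01]
    - [0, 0, -0.02]
    - [0, 0, -0.02]
    - [0, 0, -0.02]
    - [0, 0, -0.02]
    - [0, 0, -0.02]
    - [0, 0, -0.015]
    - [0, 0, -0.008]
    - [0, 0, -0.005]
    - [0, 0, -0.003]
    - [0, 0, 0]
    - [0, 0, 0]
  dr:
    - [0, 0, 0]
    - [0, 0, 0]
    - [0, 0, 0]
    - [0, 0, 0]
    - [0, 0, 0]
    - [0, 0, 0]
    - [0, 0, 0]
    - [0, 0, 0]
    - [0, 0, 0]
    - [0, 0, 0]
    - [0, 0, 0]
    - [0, 0, 0]

```text
time_s: 35.08
position: [0.4616, 0.3343, 0.0479]
tool_rot: [[0.993, 0.122, 0.001], [0.122, -0.993, 0.0], [0.001, -0.0, -1.0]]
ft_force: [0.6, 0.4, -0.5]
grip_width: 0.0524
```

jog_arm:
  travel:
    - [0, 0, -0.002]
    - [0, 0, -0.0015]
    - [0, 0, -0.001]
    - [0, 0, 0]
    - [0, 0, 0]
  dr:
    - [0, 0, 0]
    - [0, 0, 0]
    - [0, 0, 0]
    - [0, 0, 0]
    - [0, 0, 0]

```text
time_s: 35.5
position: [0.4612, 0.3343, 0.0428]
tool_rot: [[0.992, 0.122, -0.0], [0.122, -0.992, 0.0], [-0.0, -0.0, -1.0]]
ft_force: [0.2, 0.3, -0.3]
grip_width: 0.0524
```

```bash
python3 - <<'E'
from h import *
print(observe()['position'],observe()['ft_force'])
crop(cam('scene'),290,180,450,380,3,'pics/g15.png')
E
```

```text
[0.46120083 0.33430235 0.04282669] [ 0.15463393  0.26217208 -0.31789261]
```

View pics/g15.png

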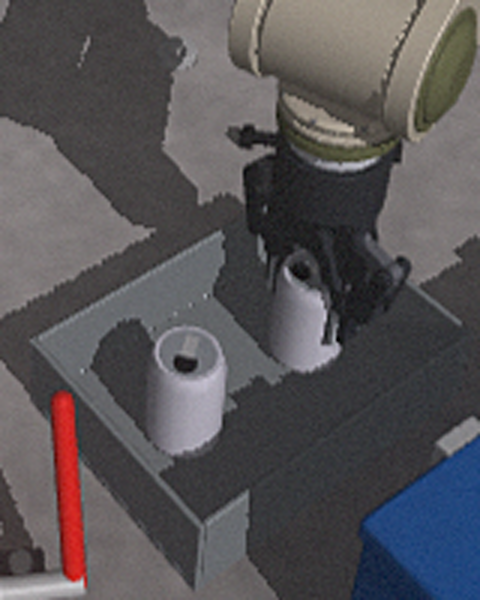

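Can b is about 1 mm above the floor and clear of can a. Releasing and retreating.

jog_arm:
  travel:
    - [0, 0, -0.0005]
    - [0, 0, 0]
    - [0, 0, 0]
    - [0, 0, 0]
    - [0, 0, 0]
    - [0, 0, 0.01]
    - [0, 0, 0.015]
    - [0, 0, 0.02]
    - [0, 0, 0.025]
    - [0, 0, 0.03]
    - [0, 0, 0.03]
    - [0, 0, 0.03]
    - [0, 0, 0.03]
    - [0, 0, 0]
  dr:
    - [0, 0, 0]
    - [0, 0, 0]
    - [0, 0, 0]
    - [0, 0, 0]
    - [0, 0, 0]
    - [0, 0, 0]
    - [0, 0, 0]
    - [0, 0, 0]
    - [0, 0, 0]
    - [0, 0, 0]
    - [0, 0, 0]
    - [0, 0, 0]
    - [0, 0, 0]
    - [0, 0, 0]
  jaw: 0.075

```text
time_s: 36.72
position: [0.4627, 0.3351, 0.2393]
tool_rot: [[0.992, 0.123, 0.01], [0.123, -0.992, 0.005], [0.011, -0.003, -1.0]]
ft_force: [0.3, -0.7, 0.5]
grip_width: 0.0748
```

jog_arm:
  travel:
    - [0, -0.03, 0]
    - [0, -0.03, 0]
    - [0, -0.03, 0]
    - [0, -0.03, 0]
    - [0, -0.03, 0]
    - [0, -0.03, 0]
    - [0, -0.03, 0]
    - [0, -0.03, 0]
    - [0, -0.03, 0]
    - [0, -0.03, 0]
    - [0, 0, 0]
    - [0, 0, 0]
    - [0, 0, 0]
    - [0, 0, 0]
  dr:
    - [0, 0, 0]
    - [0, 0, 0]
    - [0, 0, 0]
    - [0, 0, 0]
    - [0, 0, 0]
    - [0, 0, 0]
    - [0, 0, 0]
    - [0, 0, 0]
    - [0, 0, 0]
    - [0, 0, 0]
    - [0, 0, 0]
    - [0, 0, 0]
    - [0, 0, 0]
    - [0, 0, 0]

```text
time_s: 37.88
position: [0.4611, 0.0351, 0.2325]
tool_rot: [[0.992, 0.124, 0.0], [0.124, -0.992, 0.0], [0.0, -0.0, -1.0]]
ft_force: [-0.5, -0.1, 0.9]
grip_width: 0.0754
```

```bash
python3 - <<'E'
from h import *
print(observe()['position'],observe()['grip_width'],observe()['ft_force'])
for n in('scene','top'): cv2.imwrite(f'pics/f_{n}.png',cam(n)['color'][...,::-1])
crop(cam('scene'),290,180,450,380,3,'pics/g16.png')
E
```

```text
[0.46106967 0.03513469 0.23247535] 0.07537920170299583 [-0.46648475 -0.12499897  0.86878355]
```

View pics/f_scene.png

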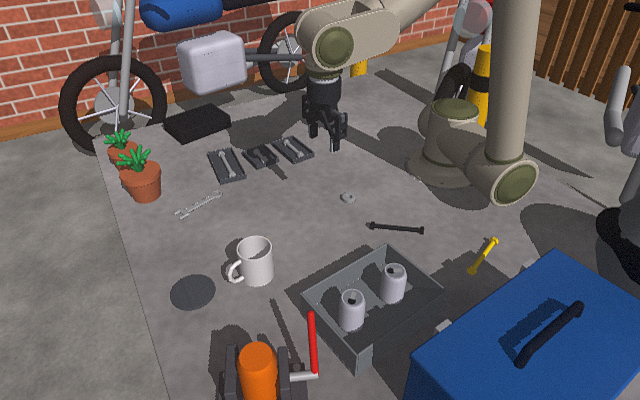

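View pics/f_top.png

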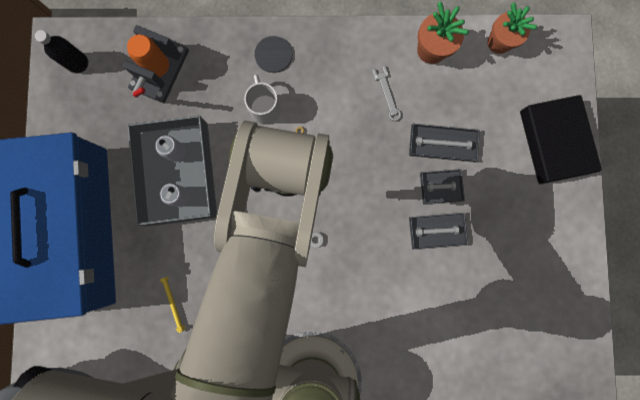

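View pics/g16.png

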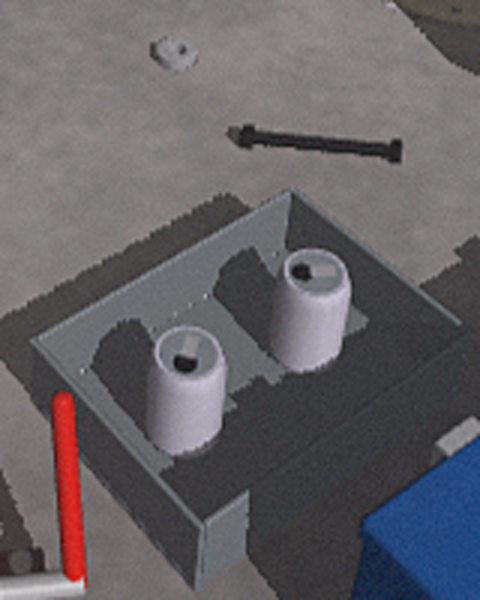

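Both cans stand upright in the crate (top px (165,145), (169,193)). The bolts are in their trays at (445,142), (442,186) and (438,231). The mug (261,99) and the orange can (145,48) are unmoved.

```bash
python3 -c "
from rig import *
print(close_job())"
```

```text
the job is handed in; nothing more can be done
None
```

The job is done and handed in at about 38 s of the 131 s allowed.

- **Bolts:** the short, mid and long bolts each lie flat inside the tray of matching length. They were measured in the pictures at 71, 106 and 139 mm.
- **Cans:** both loose cans stand upright on the crate floor, clear of each other and of the walls.
- **Left alone:** the mug and the clamped orange can are where they were in the first pictures, as are the black and yellow bolts.

My last checks in both camera views agreed, with the gripper open, clear of everything and at rest. The wrist force readings stayed under about 7 N.

Two small things differed from plan:
- **Grip width:** the jaws read about 9.6 mm on the 12 mm shanks, but the pictures showed each bolt held level.
- **Release height:** the bolts were let go roughly 3–4 mm above the tray floors and settled flat.

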